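Rebuild a kiln stack: low ware below, tall ware on top

ROBOT

A 7-joint arm with a two-finger parallel gripper is mounted at the origin on the work surface. World frame = base frame: x ahead of the robot, y to its left, z up, the work surface at z = 0. Lengths are in m, angles in degrees, forces in N, time in s.
With the tool pointing down it reaches from about 0.425 to 0.875 m from the base axis. Payload 4.7 kg.
Tool frame: the origin (TCP) lies at the very end of the fingers, on their centre line; the grasp point (between the pads) lies 19 mm behind it (env.grasp_offset is the distance from the TCP to the grasp point, in m); z points along the fingers, y is the line along which they close (so a half turn about z gives the same grasp; the last joint's range is limited). The gripper opens to 87 mm and grips with 3 to 60 N. Pads are 19 mm wide; open, the fingers measure 117 mm over their backs; the gripper's body (75 mm by 190 mm) begins 51 mm behind the grasp point.
Start: joints at [69.276, 18.392, -4.016, 83.108, 1.295, 78.541, -3.26], TCP at [0.239, -0.605, 0.223] pointing down, gripper open.
Joint ranges: [-163.93, 163.93], [-17.29, 119.83], [-79.2, 71.16], [3.27, 140.29], [-89.18, 269.18], [5.43, 117.66], [-154.24, 154.24]. Speed limits (degrees/s): [147.25, 147.25, 180, 180, 180, 180, 180].

INTERFACE

Orientations are given as [roll, pitch, yaw] about the fixed x, y, z axes, in that order (R = Rz(yaw) Ry(pitch) Rx(roll)).
In Python, from cell import env gives the robot as it stands. The module is installed in compiled form; this text tells all that it offers.
- The arm moves only by the tool drive_tool, never from a script. Its argument "moves" is one flat list of numbers, 5 for each row, row after row: the shift along the tool's x, y, z in units of 40 mm (1.0 is 40 mm), then the turn about the tool's z in units of 10 degrees (1.0 is 10 degrees), then the finger opening in mm, from 0 to 87. A call has 1 to 5 rows; each row is the pose to reach, as a shift and turn from the pose commanded when the call began, along the tool's axes at that moment; what a row does not reach only later rows make up. A row lasts 1/8 s, in which the tool goes at most 62.5 mm and 10.7 degrees, less where a joint would pass 70% of its speed; a pose out of reach is approached as far as the arm can. A call with a gripper value outside its range is refused whole. The fingers move at their own pace and stop on an object; "squeeze" is the grip in N (left out, the last holds). Time passes only in rows, so rows that repeat a pose let the fingers close. It gives the time, the measured TCP pose, the force, the opening and the grip force at its end, in the units of the state.
- env.get_obs(): the state, without advancing time (a new reading comes with each control period).
- env.read_camera(name): name is "side" or "top"; returns (picture, depth): 420x560x3 uint8, red, green, blue; 420x560 float32, m along the optical axis (not along the pixel's ray), 0 where there is no reading.
- env.camera_model(name): a dict with "K" (3x3 intrinsics, pixels), "rvec" (rotation vector, rad) and "tvec" (3), from world to camera coordinates, as OpenCV has them. Camera axes: x right, y down, z forward; pixel columns grow to the right and rows downward; lengths in m; the calibration is good to about 2 mm. A picture is of the moment at which its call begins. camera_model takes no time and is no camera call.
- env.sign_off(): hands the job in; it is judged then, once.
The state is a dict: "time_s": time; "qpos": joint angles; "joint_velocities": joint speeds; "effort": joint torques, N m; "tool_pos": TCP position; "tool_rot": TCP orientation; "force": force on the tool from outside, world axes, zero at the start; "wrist_torque": the same for the moment, N m; "grip_width": finger opening in m; "grasp_force": force on a finger pad.
Only numpy, scipy, OpenCV 4.12 (cv2) and the standard library are available. Lean on these libraries where they do the work, as an engineer would, in place of code of your own. Each camera call takes 0.05 s, during which the arm holds its last target. There are 200 camera calls.

TASK

The tall clay stem is standing on the kiln base, where the two low pieces on the tray belong: make them change places and build up the stack. Stand the stem on the round plaster bat for the time being, put the bowl in the round seat and the square dish in the square seat of the base, set the empty tray down level on the base's four posts with the pins in its corner holes, and finally stand the stem in the round seat of the tray. Keep the pieces upright, let go of everything, and leave the water bowl, jar and brush where they are.

Things in the scene. Friction and masses are not known exactly. Their poses are not given: they have to be found in the camera images.
- stem_mid (a point): Tall hollow terracotta stem, loose, 0.28 kg, 120 mm high: foot 54 mm across, narrow neck 35 mm up with a bead 40 mm across above it; from 50 mm up a nearly straight tube, 36 to 40 mm across, open on top: grasp it there, e.g. 85 mm above its underside. Point: on its axis, half-way up (60 mm above its underside); z up. Starts on the base, in the round seat.
- bowl_mid (a point): Low round terracotta bowl, loose, about 0.11 kg, 44 mm high, open on top: foot 40 mm across, upper part (from 16 mm up) straight-sided, 54 mm across outside, wall 4 mm. The point is on its axis, half-way up (22 mm above its underside); z is up. Starts on the tray, in its round seat.
- dish_mid (a point): Low square terracotta dish, loose, about 0.14 kg, 54 x 54 mm and 40 mm high, open on top, upright walls 5 mm thick. The point is on its axis, half-way up (20 mm above its underside); x and y are square to its sides, z is up. Starts on the tray's plain half.
- tray_rib (a point): Pale loose tray, 0.4 kg, flat on the table: deck 230 (x) x 104 (y) x 8 mm. Carrying rib across its middle, 14 (x) x 44 (y) mm, top 36 mm above the deck: grasp it across the 14. Point: tray centre, 10 mm below rib top, 34 mm above underside; z up. Round seat: ring 72 mm inside, 3 mm high, at x = +50, y = 0; the -x half is plain. Holes 19 mm across at x = +-98, y = +-36 mm.
- base: Pale fixed slab 230 (x) x 104 (y) x 12 mm; origin: centre of underside. Seats with 3 mm high rims, 72 mm inside, on its top (z 12 mm): round at x = +50, y = 0; square, sides along x and y, at x = -50, y = 0. Posts 28 mm across at x = +-98, y = +-36, shoulders at z = 66 mm, tapered pins 12 mm across above, tips at z = 78 mm. Seated tray: underside at z = 66 mm, either way round.
- bat: Round white plaster bat, fixed to the table, 100 mm across and 15 mm high, bare: the free spot. Origin at the centre of its underside, on the table.
- water: Round steel water bowl, loose, 120 mm across, 55 mm high; not to be moved. Origin at the centre of its underside.
- jar: Amber glass jar with steel cap, loose, 72 mm across, 95 mm high; not to be moved. Origin at the centre of its underside.
- brush: Flat brush lying on the table beyond the work, loose; not to be moved. Origin under its middle, handle along -x of its frame.
Not all that is in view belongs to the job. Leave any green look-alike of the part that bears stem_mid alone. What is shaped like the part that bears bowl_mid but purple is not meant.

How it is judged (in metres and radians):
On the way, in this order (a step that is already met when the one before it is completed fails the run):
1. the stem stands upright on the plaster bat, released (horizontal distance between stem_mid and bat below 0.025 m and z of stem_mid in the frame of bat between 0.071 and 0.079 m and angle between stem_mid's own z axis and vertical below 0.08 rad and contact force between the fingers and stem below 0.1 N), for 0.3 s.
2. bowl in the round seat and dish in the square seat of the base, upright, released (x of bowl_mid in the frame of base between 0.038 and 0.062 m and y of bowl_mid in the frame of base between -0.012 and 0.012 m and z of bowl_mid in the frame of base between 0.03 and 0.038 m and angle between each of bowl_mid, dish_mid's own z axis and vertical below 0.08 rad and x of dish_mid in the frame of base between -0.062 and -0.038 m and y of dish_mid in the frame of base between -0.012 and 0.012 m and z of dish_mid in the frame of base between 0.028 and 0.036 m and contact force between the fingers and bowl below 0.1 N and contact force between the fingers and dish below 0.1 N), for 0.2 s.
3. the empty tray is seated on the four posts and released, before the stem goes on it (horizontal distance between tray_rib and base below 0.007 m and z of tray_rib in the frame of base between 0.097 and 0.103 m and angle between tray_rib's own z axis and vertical below 0.03 rad and angle between the x axis of tray_rib and the x axis of base, either way round below 0.08 rad and contact force between the fingers and tray below 0.1 N and distance between stem_mid and tray_rib above 0.1 m), for 0.2 s.
At the end, for the whole second after the job is handed in: Bowl flat in the base's round seat, dish flat in its square seat, stem upright in the tray's round seat (each within 12 mm per axis, tilt under 0.08 rad); tray on the four posts (centre 7 mm, height 3 mm, turn 0.08, tilt 0.03 rad, either way round); all released and at rest (all of step 2 and horizontal distance between tray_rib and base below 0.007 m and z of tray_rib in the frame of base between 0.097 and 0.103 m and angle between tray_rib's own z axis and vertical below 0.03 rad and angle between the x axis of tray_rib and the x axis of base, either way round below 0.08 rad and x of stem_mid in the frame of tray_rib between 0.038 and 0.062 m and y of stem_mid in the frame of tray_rib between -0.012 and 0.012 m and z of stem_mid in the frame of tray_rib between 0.03 and 0.038 m and angle between stem_mid's own z axis and vertical below 0.08 rad and linear speed of each of bowl, dish, tray, stem below 0.02 m/s and angular speed of each of bowl, dish, tray, stem below 0.2 rad/s and contact force between the fingers and tray below 0.1 N and contact force between the fingers and stem below 0.1 N); the robot touches nothing.
It fails at once if the stem, bowl or dish is tipped over (more than 0.6 rad) (angle between any of stem_mid, bowl_mid, dish_mid's own z axis and vertical above 0.6 rad).
It fails at once if the water bowl, jar or brush is moved more than 30 mm (distance of any of water, jar, brush from where it was at the start of the episode above 0.03 m).
It also fails if it takes over 144 s, if anything falls off the work surface, if the arm or the gripper's body presses on something with over 40 N, if the wrist force passes 120 N, or if a joint passes its speed limit or range.

## Working session

There is one attempt and no reset: what is moved stays moved. The work goes in short steps, Python scripts to look and compute and a tool call to move; the robot and the scene stay as the last step left them, time stands still between calls to the robot, and variables do not carry over. Pictures are saved under pics/ and viewed, at most 14 in all, crops included, and the job is handed in when it is done.

Besides the shell and the picture viewer there is one more tool, called after "Call:" by a JSON object that holds its "method" and its "body". drive_tool: Moves the arm, as the interface text tells. Its arguments: {"type":"object","properties":{"moves":{"type":"array","items":{"type":"number"}},"squeeze":{"type":"number"}},"required":["moves"]}

```bash
mkdir -p pics; python3 - <<'E'
from cell import env
import cv2,numpy as np
o=env.get_obs()
print({k:np.round(o[k],3) for k in('time_s','tool_pos','tool_rot','grip_width','force')}, env.grasp_offset)
for n in('top','side'):
    p,d=env.read_camera(n); cv2.imwrite(f'pics/{n}0.png',p[...,::-1]); np.save(f'{n}0.npy',d)
    m=env.camera_model(n); R=cv2.Rodrigues(np.array(m['rvec']))[0]; print(n,m['K'],-R.T@np.array(m['tvec']).ravel(),R)
E
```

```text
{'time_s': np.float64(0.0), 'tool_pos': array([ 0.238, -0.604,  0.221]), 'tool_rot': array([-1.79889e+02,  7.00000e-03,  2.15350e+01]), 'grip_width': np.float64(0.087), 'force': array([-0.774, -0.591, -0.342])} 0.0187
top [[512.39869065   0.         275.16734897]
 [  0.         512.39869065 205.24713501]
 [  0.           0.           1.        ]] [ 0.40228786 -0.01159556  1.39758083] [[ 0.02119148 -0.99975274  0.006737  ]
 [-0.98448056 -0.02204099 -0.17410406]
 [ 0.1742095  -0.00294292 -0.98470421]]
side [[403.74450736   0.         278.50194675]
 [  0.         403.74450736 207.67870198]
 [  0.           0.           1.        ]] [0.59997182 0.76484015 0.92739766] [[-0.99986577 -0.01219848 -0.01093837]
 [-0.00143225  0.73012369 -0.68331351]
 [ 0.01632175 -0.68320611 -0.73004315]]
```

View pics/top0.png

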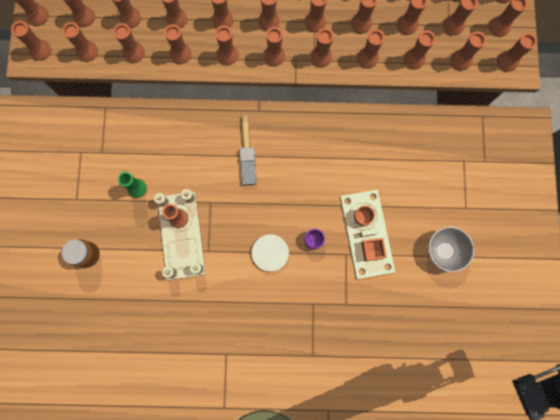

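View pics/side0.png

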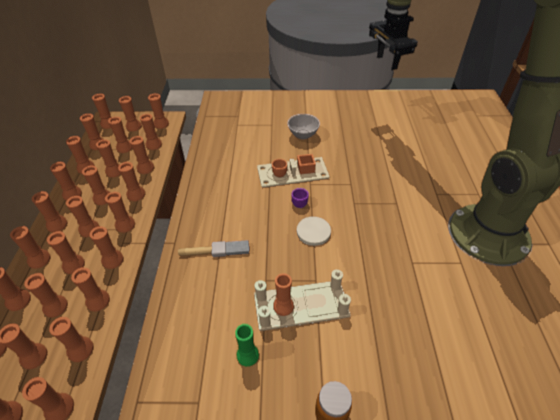

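```bash
cat > h.py <<'E'
from cell import env
import cv2,numpy as np
def cloud(n):
    """picture, HSV, world point per pixel (from depth)"""
    p,d=env.read_camera(n); m=env.camera_model(n)
    R=cv2.Rodrigues(np.array(m['rvec']))[0]; K=np.array(m['K']); t=np.array(m['tvec']).ravel()
    v,u=np.mgrid[:420,:560]
    c=np.stack([(u-K[0,2])/K[0,0]*d,(v-K[1,2])/K[1,1]*d,d],-1)
    P=(c-t)@R; P[d==0]=np.nan
    return p,cv2.cvtColor(p,cv2.COLOR_RGB2HSV).astype(int),P
def masks(h,P):
    H,S,V=h[...,0],h[...,1],h[...,2]
    terra=((H<9)|(H>174))&(S>130)&(P[...,0]>0.4)&(P[...,0]<.8)&(abs(P[...,1])<.45)
    pale=(S<95)&(V>110)&(P[...,0]>0.35)&(P[...,0]<.72)&(abs(P[...,1])<.40)
    return terra,pale
def blobs(m,P,mn=6):
    n,l,s,c=cv2.connectedComponentsWithStats(m.astype(np.uint8))
    for i in range(1,n):
        if s[i,4]>=mn:
            q=P[l==i]; r=cv2.minAreaRect(q[:,:2].astype(np.float32)*1000)
            print(' px',c[i].round(0),'n',s[i,4],'med',np.nanmedian(q,0).round(4),'zmax',np.nanmax(q[:,2]).round(3),'rect',np.round(r[0],1),np.round(r[1],1),round(r[2],1))
E
python3 - <<'E'
from h import *
for n in('top','side'):
    p,h,P=cloud(n); t,pl=masks(h,P); z=P[...,2]
    print(n,'terra');blobs(t&(z>.02),P)
    print('terra top bands');blobs(t&(z>.042)&(z<.06),P);blobs(t&(z>.122)&(z<.142),P)
    print('pale low');blobs(pl&(z>.003)&(z<.024),P,40)
    print('pale high');blobs(pl&(z>.055)&(z<.09),P,4)
    print('rib');blobs(pl&(z>.03)&(z<.055),P,4)
    if n=='top': cv2.imwrite('pics/crop1.png',np.hstack([cv2.resize(p[155:295,110:220,::-1],None,fx=3,fy=3,interpolation=2),cv2.resize(p[155:295,290:410,::-1],None,fx=3,fy=3,interpolation=2)]))
E
```

```text
top terra
terra top bands
pale low
 px [249. 181.] n 76 med [0.7122 0.0592 0.0176] zmax 0.024 rect [710.9  58.1] [39.3 16.7] 89.8
 px [366. 234.] n 2042 med [ 0.5774 -0.2627  0.0081] zmax 0.022 rect [ 576.5 -268.3] [232.3 107.7] 10.7
 px [182. 239.] n 2375 med [0.5437 0.2327 0.0121] zmax 0.024 rect [560.9 239.5] [231.5 106.4] 9.9
 px [270. 253.] n 1078 med [ 0.5164 -0.0048  0.0146] zmax 0.024 rect [517.9  -5.2] [ 99.1 100.6] 76.5
pale high
 px [187. 194.] n 94 med [0.6611 0.2186 0.0661] zmax 0.08 rect [663.1 218.5] [27.  26.6] 87.5
 px [160. 198.] n 94 med [0.6492 0.2889 0.0658] zmax 0.079 rect [649.3 290.5] [25.9 26.2] 45.2
 px [196. 268.] n 100 med [0.4688 0.1853 0.0668] zmax 0.08 rect [469.  185.3] [26.1 26. ] 2.4
 px [168. 272.] n 100 med [0.4569 0.2556 0.066 ] zmax 0.079 rect [457.7 256.9] [27.3 25.9] 23.3
rib
 px [193. 197.] n 10 med [0.6591 0.2074 0.0397] zmax 0.049 rect [661.5 207.4] [ 3.1 16.7] 83.5
 px [166. 201.] n 17 med [0.6462 0.2781 0.0398] zmax 0.054 rect [647.7 280. ] [ 8.1 23.5] 73.8
 px [369. 232.] n 93 med [ 0.575  -0.2673  0.0431] zmax 0.049 rect [ 575.4 -267.8] 
[... 1391 characters left out ...]
.  259.5] [27.4 28.1] 36.4
 px [264. 312.] n 123 med [0.6493 0.2965 0.0673] zmax 0.08 rect [650.  293.2] [28.1 26.7] 53.7
rib
 px [292. 164.] n 49 med [ 0.577  -0.2611  0.0449] zmax 0.05 rect [ 576.5 -265.8] [12.7 48.5] 12.4
 px [287. 166.] n 6 med [ 0.5939 -0.2502  0.0476] zmax 0.053 rect [ 593.9 -252.4] [0.1 6.8] 0.6
 px [335. 283.] n 37 med [0.4731 0.2006 0.0416] zmax 0.055 rect [473.8 199. ] [ 6.4 19.6] 68.4
 px [259. 295.] n 37 med [0.6648 0.2348 0.0423] zmax 0.054 rect [667.7 232.4] [ 6.1 22. ] 59.8
 px [342. 308.] n 44 med [0.4627 0.2714 0.043 ] zmax 0.054 rect [463.8 268.2] [ 7.3 22. ] 53.0
 px [263. 320.] n 39 med [0.6541 0.305  0.0419] zmax 0.054 rect [654.1 303.9] [ 5.  19.8] 67.6
```

View pics/crop1.png

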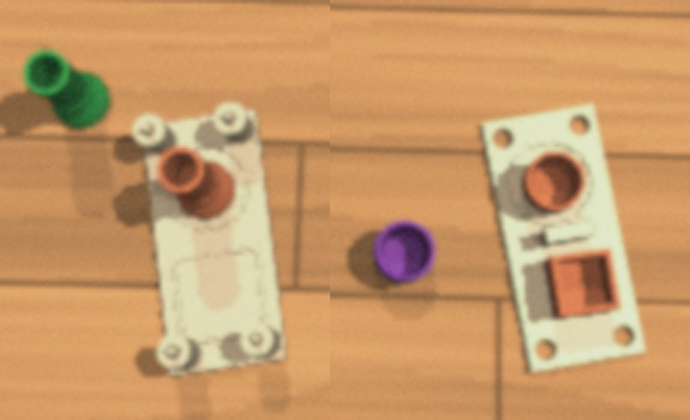

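```bash
sed -i 's/terra=.*/terra=((H<12)|(H>170))\&(S>100)\&(P[...,0]>0.4)\&(P[...,0]<.75)\&(abs(P[...,1])<.45)/' h.py; python3 - <<'E'
from h import *
for n in('top','side'):
    p,h,P=cloud(n); t,pl=masks(h,P); z=P[...,2]
    if n=='top':
        for a in((176,215),(172,211),(374,249),(355,215),(300,330)):print(h[a[1],a[0]],P[a[1],a[0]].round(3))
    print(n,'terra');blobs(t&(z>.02),P)
    print('terra top bands');blobs(t&(z>.042)&(z<.06),P);blobs(t&(z>.122)&(z<.142),P)
E
```

```text
[  9 155 173] [0.596 0.232 0.132]
[ 10 144 117] [0.615 0.254 0.074]
[ 10 155 155] [ 0.533 -0.286  0.009]
[  9 147 166] [ 0.619 -0.228  0.053]
[ 14 138 192] [ 0.314 -0.089 -0.004]
top terra
 px [175. 215.] n 391 med [0.6023 0.2442 0.082 ] zmax 0.137 rect [609.2 257.9] [72.1 47.7] 69.4
 px [364. 214.] n 136 med [ 0.6269 -0.2555  0.0421] zmax 0.057 rect [ 619.1 -253.5] [47.1 51.7] 43.5
 px [373. 249.] n 189 med [ 0.5309 -0.2752  0.0449] zmax 0.058 rect [ 529.7 -280.5] [53.  52.9] 9.4
terra top bands
 px [360. 217.] n 54 med [ 0.6086 -0.2397  0.0504] zmax 0.057 rect [ 616.3 -248.2] [48.7 36.8] 28.5
 px [371. 209.] n 13 med [ 0.6362 -0.2717  0.0479] zmax 0.055 rect [ 635.4 -271.1] [22.5  3.4] 42.1
 px [180. 218.] n 23 med [0.5945 0.2329 0.058 ] zmax 0.06 rect [600.5 236.4] [16.3 37.7] 65.9
 px [379. 241.] n 24 med [ 0.5538 -0.2932  0.0467] zmax 0.052 rect [ 550.9 -294.4] [31.9 14.7] 55.6
 px [370. 252.] n 85 med [ 0.5136 -0.2616  0.0474] zmax 0.058 rect [ 529.3 -279.8] [52.6 50.6] 8.1
 px [384. 251.] n 7 med [ 0.5251 -0.3053  0.0471] zmax 0.052 rect [ 523.6 -305.6] [13.4  3.1] 10.8
 px [170. 212.] n 102 med [0.6034 0.2491 0.1309] zmax 0.137 rect [604.1 247.8] [39.1 36.4] 57.4
side terra
 px [306. 163.] n 240 med [ 0.5307 -0.2632  0.0385] zmax 0.053 rect [ 531.  -277.9] [53.4 58.2] 11.1
 px [279. 167.] n 201 med [ 0.6201 -0.2416  0.0402] zmax 0.056 rect [ 620.3 -253.2] [46.3 58.6] 1.0
 px [283. 295.] n 604 med [0.6047 0.2632 0.0886] zmax 0.135 rect [604.7 254.2] [47.5 43.7] 20.7
terra top bands
 px [305. 161.] n 96 med [ 0.5342 -0.267   0.0472] zmax 0.053 rect [ 531.  -277.7] [52.4 56.5] 9.8
 px [279. 165.] n 92 med [ 0.6207 -0.2409  0.0491] zmax 0.056 rect [ 618.8 -251.7] [52.3 51.3] 55.1
 px [283. 303.] n 33 med [0.6047 0.2653 0.0558] zmax 0.06 rect [604.5 263.7] [34.1 10.5] 2.3
 px [283. 282.] n 134 med [0.6046 0.2542 0.1308] zmax 0.135 rect [605.1 250.8] [37.  37.3] 14.8
```

Candidates in the top view: terracotta stem (176,215) on the base, the green look-alike (135,185), and shelf stems at rows under 60. For the bowl there is terracotta (364,215) on the tray and purple (314,239). I take the terracotta stem and bowl, and the crop confirms that choice. The dish is at (374,249), the bat at (270,253) and the water bowl at (451,250). Heights and sizes match the description.

Call:
{"method": "drive_tool", "body": {"moves": [1.2,-0.9,0,0.3,70,2.45,-1.9,0,0.6,70,3.7,-2.85,0,0.9,70,4.95,-3.8,0,1.15,70,6.2,-4.8,0,1.15,70], "squeeze": 15}}

```text
time_s: 0.92
tool_pos: [0.3979, -0.3364, 0.2228]
tool_rot: [179.9, -0.0, 10.0]
force: [1.2, -0.4, -0.1]
grip_width: 0.0701
grasp_force: 0.0
```

Call:
{"method": "drive_tool", "body": {"moves": [0.75,-1.35,0,0,70,1.5,-2.7,0,0,70,2.3,-4.05,0,0,70,3.05,-5.4,0,0,70,3.8,-6.75,0,0,70]}}

```text
time_s: 1.55
tool_pos: [0.5, -0.0441, 0.2229]
tool_rot: [179.9, -0.1, 10.0]
force: [1.0, -0.1, -0.1]
grip_width: 0.0701
grasp_force: 0.0
```

Call:
{"method": "drive_tool", "body": {"moves": [0.8,-1.4,0,0,70,1.6,-2.8,0,0,70,2.4,-4.2,0,0,70,3.2,-5.6,0,0,70,3.85,-6.75,0,0,70]}}

```text
time_s: 2.17
tool_pos: [0.605, 0.2483, 0.2225]
tool_rot: [180.0, -0.0, 10.0]
force: [1.0, 0.4, 1.4]
grip_width: 0.0701
grasp_force: 0.0
```

Call:
{"method": "drive_tool", "body": {"moves": [0,0,1,0,70,0,0,2,0,70,0,0,2.8,0,70,0,0,3.35,0,70,0,0,3.35,0,70]}}

```text
time_s: 2.8
tool_pos: [0.6033, 0.2461, 0.0869]
tool_rot: [180.0, 0.2, 10.0]
force: [0.2, 0.1, 1.1]
grip_width: 0.07
grasp_force: 0.0
```

Call:
{"method": "drive_tool", "body": {"moves": [0,0,0,0,30,0,0,0,0,30,0,0,0,0,30,0,0,0,0,30,0,0,0,0,30]}}

```text
time_s: 3.42
tool_pos: [0.6044, 0.2477, 0.0892]
tool_rot: [-179.9, -0.1, 10.1]
force: [-0.2, 2.5, 1.8]
grip_width: 0.0391
grasp_force: 15.0
```

Call:
{"method": "drive_tool", "body": {"moves": [0,0,-0.4,0,30,0,0,-1.2,0,30,0,0,-2,0,30,0,0,-2.5,0,30,0,0,-2.5,0,30]}}

```text
time_s: 4.05
tool_pos: [0.6049, 0.2471, 0.1901]
tool_rot: [-180.0, -0.2, 10.0]
force: [-0.9, 1.3, -2.6]
grip_width: 0.0392
grasp_force: 15.0
```

Call:
{"method": "drive_tool", "body": {"moves": [-0.5,0.9,0,0,30,-1.3,2.3,0,0,30,-2.1,3.8,0,0,30,-2.8,5.1,0,0,30,-3.25,5.85,0,0,30]}}

```text
time_s: 4.68
tool_pos: [0.5146, -0.0105, 0.1868]
tool_rot: [179.9, 0.2, 9.8]
force: [0.1, 0.4, -3.6]
grip_width: 0.0391
grasp_force: 15.0
```

```bash
python3 - <<'E'
from h import *
o=env.get_obs();print(o['tool_pos'],o['tool_rot'],o['grip_width'])
for n in('top','side'):
    p,h,P=cloud(n); t,pl=masks(h,P); z=P[...,2]
    print(n);blobs(t&(z>.06),P);blobs(pl&(z>.006)&(z<.024),P,100)
    if n=='side':cv2.imwrite('pics/s1.png',p[100:350,180:480,::-1])
    # base features with stem gone
E
```

```text
[ 0.51461365 -0.01051078  0.1867659 ] [179.94010183   0.20236275   9.78266666] 0.039057681414054385
top
 px [367. 234.] n 1575 med [ 0.5762 -0.2642  0.0089] zmax 0.024 rect [ 575.6 -268.9] [229.7 105.2] 11.1
 px [181. 236.] n 2727 med [0.5591 0.2386 0.0121] zmax 0.024 rect [561.7 239. ] [232.7 104.7] 9.5
side
 px [337. 132.] n 6 med [ 0.4804 -0.0006  0.3667] zmax 0.369 rect [480.5  -3.4] [0.5 7.7] 1.0
 px [312. 162.] n 7 med [0.5331 0.0112 0.2791] zmax 0.295 rect [532.5 -12.6] [70.8  2.6] 87.0
 px [307. 168.] n 6 med [0.5464 0.0151 0.2707] zmax 0.277 rect [546.3  15.7] [0.2 4.4] 3.9
 px [312. 182.] n 6 med [0.5368 0.0712 0.2737] zmax 0.281 rect [536.7  70.7] [2.4 0.6] 73.2
 px [317. 199.] n 303 med [ 0.513  -0.001   0.1344] zmax 0.261 rect [510.6  24.6] [ 48.9 103.4] 1.1
 px [280. 175.] n 601 med [ 0.6171 -0.2386  0.0098] zmax 0.023 rect [ 607.6 -259.5] [165. 113.] 10.7
 px [313. 230.] n 747 med [0.5168 0.002  0.0161] zmax 0.021 rect [517.   -1.4] [98.2 99.1] 76.2
 px [301. 305.] n 2877 med [0.5597 0.2443 0.0133] zmax 0.024 rect [559.6 240.9] [229.5 105.9] 9.8
```

View pics/s1.png

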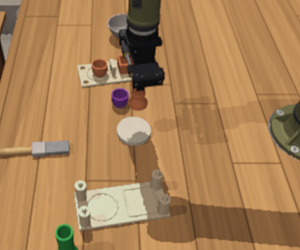

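The side view shows the stem hanging upright in the gripper at about (138,100) of the crop, over the bat (133,131). The base is now empty.

Call:
{"method": "drive_tool", "body": {"moves": [0,0,0.8,0,30,0,0,1.6,0,30,0,0,2.1,0,30,0,0,2.3,0,30,0,0,2.35,0,30]}}

```text
time_s: 5.4
tool_pos: [0.5165, -0.0058, 0.0939]
tool_rot: [-180.0, 0.1, 10.1]
force: [-0.3, 0.7, -3.2]
grip_width: 0.0392
grasp_force: 15.0
```

Call:
{"method": "drive_tool", "body": {"moves": [0,0,0,0,30,0,0,0.05,0,30,0,0,0.05,0,30,0,0,0.05,0,30]}}

```text
time_s: 5.9
tool_pos: [0.5171, -0.0063, 0.0928]
tool_rot: [180.0, -0.0, 10.0]
force: [-0.8, 0.2, -4.0]
grip_width: 0.0388
grasp_force: 15.0
```

Call:
{"method": "drive_tool", "body": {"moves": [0,0,0.03,0,30,0,0,0.04,0,30,0,0,0.05,0,30,0,0,0.05,0,30]}}

```text
time_s: 6.4
tool_pos: [0.5183, -0.0059, 0.092]
tool_rot: [180.0, -0.2, 10.0]
force: [-1.0, 0.9, 5.7]
grip_width: 0.0391
grasp_force: 15.0
```

Contact. I'll release, then lift clear (top of stem 0.135).

Call:
{"method": "drive_tool", "body": {"moves": [0,0,0,0,70,0,0,0,0,70,0,0,0,0,70,0,0,0,0,70,0,0,0,0,70]}}

```text
time_s: 7.02
tool_pos: [0.5168, -0.0063, 0.0904]
tool_rot: [180.0, 0.0, 10.0]
force: [0.1, -0.7, -0.5]
grip_width: 0.0691
grasp_force: 0.0
```

Call:
{"method": "drive_tool", "body": {"moves": [0,0,-0.3,0,75,0,0,-0.9,0,75,0,0,-1.7,0,75,0,0,-2,0,75,0,0,-2,0,75]}}

```text
time_s: 7.65
tool_pos: [0.5175, -0.0063, 0.1713]
tool_rot: [179.9, -0.1, 10.0]
force: [1.0, 0.2, -0.7]
grip_width: 0.0748
grasp_force: 0.0
```

Call:
{"method": "drive_tool", "body": {"moves": [0.2,1.2,0,0,80,0.5,2.6,0,0,80,0.9,4.1,0,0,80,1.2,5.5,0,0,80,1.45,6.5,0,0,80]}}

```text
time_s: 8.28
tool_pos: [0.6186, -0.2553, 0.1681]
tool_rot: [-180.0, 0.2, 9.9]
force: [0.1, 0.2, 0.7]
grip_width: 0.0802
grasp_force: 0.0
```

```bash
python3 - <<'E'
from h import *
o=env.get_obs();print(o['tool_pos'],o['tool_rot'])
for n in('top','side'):
    p,h,P=cloud(n); t,pl=masks(h,P); z=P[...,2]
    print(n);blobs(t&(z>.02)&(z<.14),P,20);blobs(t&(z>.122)&(z<.145),P,20)
E
```

```text
[ 0.61863869 -0.25531345  0.16808533] [-1.79951278e+02  1.69326232e-01  9.88467753e+00]
top
 px [366. 222.] n 28 med [ 0.5983 -0.262   0.0476] zmax 0.058 rect [ 602.3 -260.9] [12.  41.5] 24.8
 px [369. 249.] n 138 med [ 0.5342 -0.2604  0.0456] zmax 0.054 rect [ 529.5 -279.3] [52.9 50.9] 8.3
 px [271. 251.] n 294 med [ 0.5165 -0.007   0.079 ] zmax 0.139 rect [517.3  -5.9] [42.3 45.6] 1.4
 px [271. 248.] n 94 med [ 0.5198 -0.0061  0.1343] zmax 0.14 rect [518.9  -6.9] [38.  36.4] 15.2
side
 px [306. 163.] n 247 med [ 0.5305 -0.2618  0.0384] zmax 0.053 rect [ 531.  -279.3] [53.6 59.9] 8.3
 px [279. 167.] n 202 med [ 0.6201 -0.242   0.0389] zmax 0.058 rect [ 620.4 -253.2] [46.4 57. ] 0.2
 px [313. 216.] n 513 med [0.5209 0.0085 0.0834] zmax 0.138 rect [513.4 -44.5] [135.4  50.4] 81.9
 px [314. 202.] n 116 med [ 5.202e-01 -3.000e-04  1.318e-01] zmax 0.138 rect [519.9  -3.6] [36.4 35.3] 87.7
```

Call:
{"method": "drive_tool", "body": {"moves": [0,0,1.2,0,80,0,0,2.4,0,80,0,0,3.2,0,80,0,0,3.6,0,80,0,0,3.75,0,80]}}

```text
time_s: 9.0
tool_pos: [0.6188, -0.2514, 0.0195]
tool_rot: [-179.9, 0.1, 10.1]
force: [0.4, -0.1, 0.2]
grip_width: 0.0799
grasp_force: 0.0
```

Call:
{"method": "drive_tool", "body": {"moves": [0,0,0,0,40,0,0,0,0,40,0,0,0,0,40,0,0,0,0,40,0,0,0,0,40], "squeeze": 12}}

```text
time_s: 9.62
tool_pos: [0.6199, -0.2525, 0.0215]
tool_rot: [179.9, -0.1, 10.0]
force: [-0.3, -0.3, 3.9]
grip_width: 0.053
grasp_force: 12.0
```

Call:
{"method": "drive_tool", "body": {"moves": [0,0,-0.4,0,40,0,0,-1.2,0,40,0,0,-2.2,0,40,0,0,-3.1,0,40,0,0,-3.5,0,40]}}

```text
time_s: 10.25
tool_pos: [0.6204, -0.2522, 0.1636]
tool_rot: [179.9, -0.2, 10.0]
force: [-0.1, 0.8, -0.4]
grip_width: 0.0528
grasp_force: 12.0
```

Call:
{"method": "drive_tool", "body": {"moves": [0.2,-0.8,0,0,40,0.5,-2.2,0,0,40,0.7,-3.7,0,0,40,0.9,-5.2,0,0,40,1,-6.2,0,0,40]}}

```text
time_s: 10.88
tool_pos: [0.6143, 0.0032, 0.16]
tool_rot: [-179.9, 0.1, 10.2]
force: [0.5, 0.6, -1.2]
grip_width: 0.053
grasp_force: 12.0
```

Call:
{"method": "drive_tool", "body": {"moves": [0.2,-1.3,0,0,40,0.5,-2.8,0,0,40,0.7,-4.3,0,0,40,0.85,-5.5,0,0,40,0.93,-6.15,0,0,40]}}

```text
time_s: 11.5
tool_pos: [0.6073, 0.2517, 0.1597]
tool_rot: [-179.9, 0.1, 10.3]
force: [0.5, -0.5, -1.5]
grip_width: 0.0531
grasp_force: 12.0
```

```bash
python3 - <<'E'
from h import *
o=env.get_obs();print(o['tool_pos'],o['tool_rot'],o['grip_width'],o['force'])
p,h,P=cloud('side'); t,pl=masks(h,P); z=P[...,2]
blobs(t&(z>.02)&(z<.3),P,20)
cv2.imwrite('pics/s2.png',p[100:350,180:480,::-1])
print(env.get_obs()['tool_pos'])
E
```

```text
[0.60727825 0.25170252 0.15972632] [-1.79914730e+02  1.13258006e-01  1.02964745e+01] 0.05305289813692423 [ 0.50860666 -0.4877882  -1.45439685]
 px [311. 168.] n 35 med [ 0.5102 -0.2563  0.0302] zmax 0.049 rect [ 516.5 -255.3] [28.1  6.4] 16.2
 px [313. 215.] n 502 med [0.5206 0.0089 0.0852] zmax 0.139 rect [516.5 -47. ] [139.5  47. ] 87.7
[0.60632902 0.2553067  0.15973828]
```

View pics/s2.png

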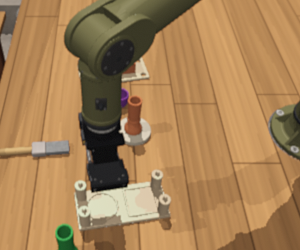

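Call:
{"method": "drive_tool", "body": {"moves": [0,0.07,1,0,40,0.03,0.07,2,0,40,0.03,0.07,2.8,0,40,0.03,0.07,3.2,0,40,0.03,0.07,3.3,0,40]}}

```text
time_s: 12.18
tool_pos: [0.6104, 0.2446, 0.0275]
tool_rot: [180.0, 0.1, 10.0]
force: [0.4, 0.8, 0.3]
grip_width: 0.0528
grasp_force: 12.0
```

Call:
{"method": "drive_tool", "body": {"moves": [0,0,0,0,40,0,0,0,0,40,0,0,0,0,40,0,0,0,0,40]}}

```text
time_s: 12.68
tool_pos: [0.6113, 0.2453, 0.0291]
tool_rot: [180.0, -0.0, 10.0]
force: [1.4, -0.5, -1.0]
grip_width: 0.0529
grasp_force: 12.0
```

Call:
{"method": "drive_tool", "body": {"moves": [-0.03,-0.06,0.03,0,40,-0.03,-0.06,0.06,0,40,-0.03,-0.06,0.08,0,40,-0.03,-0.06,0.08,0,40,-0.03,-0.06,0.08,0,40]}}

```text
time_s: 13.3
tool_pos: [0.6092, 0.2476, 0.0256]
tool_rot: [-180.0, 0.0, 10.0]
force: [-2.4, -0.4, 3.5]
grip_width: 0.0529
grasp_force: 12.0
```

Call:
{"method": "drive_tool", "body": {"moves": [0,0,0.02,0,40,0,0,0.02,0,75,0,0,0.02,0,75,0,0,0.02,0,75,0,0,0.02,0,75]}}

```text
time_s: 13.92
tool_pos: [0.6094, 0.2472, 0.0243]
tool_rot: [180.0, 0.0, 10.0]
force: [-0.0, 0.1, -0.2]
grip_width: 0.0743
grasp_force: 0.0
```

Call:
{"method": "drive_tool", "body": {"moves": [0,0,-0.3,0,78,0,0,-0.9,0,78,0,0,-2,0,78,0,0,-3,0,78,0,0,-3.6,0,78]}}

```text
time_s: 14.55
tool_pos: [0.6103, 0.2482, 0.1722]
tool_rot: [-180.0, -0.2, 10.0]
force: [0.2, -0.7, -1.0]
grip_width: 0.0779
grasp_force: 0.0
```

Call:
{"method": "drive_tool", "body": {"moves": [-0.4,1.2,0,0,80,-0.8,2.5,0,0,80,-1.2,3.8,0,0,80,-1.7,5.1,0,0,80,-2.1,6.3,0,0,80]}}

```text
time_s: 15.18
tool_pos: [0.5703, -0.0174, 0.1696]
tool_rot: [179.9, -0.1, 10.0]
force: [0.7, 0.5, 0.4]
grip_width: 0.0802
grasp_force: 0.0
```

Call:
{"method": "drive_tool", "body": {"moves": [-0.4,1.3,0,0,80,-0.8,2.6,0,0,80,-1.3,3.9,0,0,80,-1.8,5.3,0,0,80,-2.15,6.3,0,0,80]}}

```text
time_s: 15.8
tool_pos: [0.5289, -0.2819, 0.1696]
tool_rot: [179.9, -0.0, 9.9]
force: [0.3, 1.0, -0.2]
grip_width: 0.0801
grasp_force: 0.0
```

```bash
python3 - <<'E'
from h import *
for n in('top','side'):
    p,h,P=cloud(n); t,pl=masks(h,P); z=P[...,2]
    print(n);blobs(t&(z>.02)&(z<.14),P,20)
    if n=='top':print('base round rim/bowl');cv2.imwrite('pics/t3.png',cv2.resize(p[155:295,110:220,::-1],None,fx=3,fy=3,interpolation=2))
print(env.get_obs()['tool_pos'])
E
```

```text
top
 px [175. 214.] n 186 med [0.6137 0.2555 0.0481] zmax 0.062 rect [608.1 245.4] [52.5 50.1] 47.2
 px [271. 251.] n 292 med [ 0.5161 -0.007   0.0784] zmax 0.139 rect [516.1  -7.3] [39.8 48.3] 1.2
base round rim/bowl
side
 px [306. 163.] n 247 med [ 0.5307 -0.2612  0.0381] zmax 0.053 rect [ 531.2 -278.9] [52.5 61. ] 8.9
 px [314. 215.] n 526 med [0.5197 0.0083 0.0878] zmax 0.139 rect [516.3 -46.9] [138.8  47. ] 87.5
 px [281. 299.] n 338 med [0.6096 0.2382 0.0426] zmax 0.06 rect [608.2 248.8] [51.9 49.6] 78.0
[ 0.52748532 -0.2857956   0.16910458]
```

View pics/t3.png

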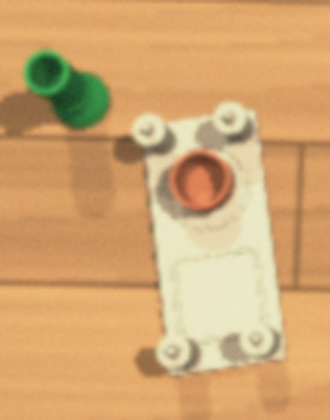

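The bowl stands in the round seat (crop 203,180) and the square seat is free. Next I grasp the dish.

Call:
{"method": "drive_tool", "body": {"moves": [0.03,-0.07,1.2,0,80,0.03,-0.07,2.4,0,80,0.03,-0.07,3.2,0,80,0.03,-0.07,3.6,0,80,0.03,-0.07,3.75,0,80]}}

```text
time_s: 16.52
tool_pos: [0.5309, -0.2752, 0.0187]
tool_rot: [-180.0, -0.0, 10.1]
force: [-0.1, -0.5, 0.8]
grip_width: 0.0803
grasp_force: 0.0
```

Call:
{"method": "drive_tool", "body": {"moves": [0,0,0,0,40,0,0,0,0,40,0,0,0,0,40,0,0,0,0,40,0,0,0,0,40], "squeeze": 14}}

```text
time_s: 17.15
tool_pos: [0.5313, -0.2766, 0.0197]
tool_rot: [179.9, -0.1, 10.0]
force: [-0.1, -1.4, 5.1]
grip_width: 0.054
grasp_force: 14.0
```

Call:
{"method": "drive_tool", "body": {"moves": [0,0,-0.4,0,40,0,0,-1.2,0,40,0,0,-2.2,0,40,0,0,-3.1,0,40,0,0,-3.6,0,40]}}

```text
time_s: 17.77
tool_pos: [0.531, -0.2752, 0.1648]
tool_rot: [179.9, -0.1, 10.1]
force: [-0.4, -0.1, -2.3]
grip_width: 0.0542
grasp_force: 14.0
```

Call:
{"method": "drive_tool", "body": {"moves": [0.5,-0.8,0,0,40,1.2,-2.2,0,0,40,2,-3.7,0,0,40,2.6,-5.2,0,0,40,3,-6.2,0,0,40]}}

```text
time_s: 18.4
tool_pos: [0.6048, -0.0071, 0.1619]
tool_rot: [-179.9, 0.1, 10.2]
force: [0.3, -0.8, -2.0]
grip_width: 0.0539
grasp_force: 14.0
```

Call:
{"method": "drive_tool", "body": {"moves": [0,-1.3,0,0,40,-0.2,-2.8,0,0,40,-0.6,-4.3,0,0,40,-1,-5.6,0,0,40,-1.3,-6.35,0,0,40]}}

```text
time_s: 19.02
tool_pos: [0.507, 0.2339, 0.1621]
tool_rot: [-180.0, 0.1, 10.3]
force: [0.7, 0.1, -2.6]
grip_width: 0.054
grasp_force: 14.0
```

Call:
{"method": "drive_tool", "body": {"moves": [0,0,0.8,0,40,0,0,1.8,0,40,0,0,2.6,0,40,0,0,2.6,0,40,0,0,2.6,0,40]}}

```text
time_s: 19.65
tool_pos: [0.5103, 0.231, 0.0595]
tool_rot: [-180.0, -0.0, 10.0]
force: [-0.3, 0.6, -1.5]
grip_width: 0.0536
grasp_force: 14.0
```

Call:
{"method": "drive_tool", "body": {"moves": [0,0,0.5,0,40,0,0,0.75,0,40,0,0,0.83,0,40,0,0,0.86,0,40,0,0,0.88,0,40]}}

```text
time_s: 20.27
tool_pos: [0.5101, 0.2308, 0.0237]
tool_rot: [180.0, -0.0, 10.0]
force: [-1.7, -0.8, 4.1]
grip_width: 0.0536
grasp_force: 14.0
```

Call:
{"method": "drive_tool", "body": {"moves": [0,0,0.02,0,40,0,0,0.02,0,40,0,0,0.02,0,40]}}

```text
time_s: 20.65
tool_pos: [0.5102, 0.2307, 0.0237]
tool_rot: [180.0, -0.0, 10.0]
force: [-2.4, -0.9, 5.4]
grip_width: 0.054
grasp_force: 14.0
```

Seated. I'll release and lift.

Call:
{"method": "drive_tool", "body": {"moves": [0,0,0,0,75,0,0,0,0,75,0,0,0,0,75,0,0,0,0,75,0,0,0,0,75]}}

```text
time_s: 21.28
tool_pos: [0.51, 0.2305, 0.0225]
tool_rot: [180.0, 0.0, 10.0]
force: [-1.1, -0.3, -0.3]
grip_width: 0.075
grasp_force: 0.0
```

Call:
{"method": "drive_tool", "body": {"moves": [0,0,-0.3,0,78,0,0,-0.9,0,78,0,0,-2,0,78,0,0,-3,0,78,0,0,-4,0,78]}}

```text
time_s: 21.9
tool_pos: [0.51, 0.2308, 0.1848]
tool_rot: [180.0, -0.1, 10.1]
force: [-0.2, 0.1, 0.3]
grip_width: 0.0779
grasp_force: 0.0
```

Call:
{"method": "drive_tool", "body": {"moves": [0,1,0,-1,70,0,2.3,0,-2,70,-0.1,3.6,0,-3,70,-0.2,4.9,0,-4,70,-0.2,6.2,0,-5,70]}}

```text
time_s: 22.52
tool_pos: [0.5454, -0.0163, 0.1837]
tool_rot: [179.9, -0.0, 60.4]
force: [-0.4, -0.0, 0.7]
grip_width: 0.07
grasp_force: 0.0
```

Call:
{"method": "drive_tool", "body": {"moves": [-1,0.8,0,-0.8,60,-2,1.6,0,-1.6,60,-3,2.4,0,-2.4,60,-4,3.1,0,-3.2,60,-5.05,3.8,0,-4.1,60]}}

```text
time_s: 23.15
tool_pos: [0.5764, -0.2672, 0.1836]
tool_rot: [179.9, 0.0, 101.4]
force: [1.4, -0.7, 0.1]
grip_width: 0.0601
grasp_force: 0.0
```

```bash
python3 - <<'E'
from h import *
print({k:np.round(env.get_obs()[k],4) for k in('tool_pos','tool_rot','qpos','grip_width')})
for n in('top','side'):
    p,h,P=cloud(n); t,pl=masks(h,P); z=P[...,2]
    print(n);blobs(t&(z>.02)&(z<.14),P,20)
    print('pale');blobs(pl&(z>.003)&(z<.024),P,100);blobs(pl&(z>.055)&(z<.09),P,40)
    if n=='top':cv2.imwrite('pics/t4.png',cv2.resize(p[155:295,110:410,::-1],None,fx=2.6,fy=2.6,interpolation=2))
print(env.get_obs()['tool_pos'])
E
```

```text
{'tool_pos': array([ 0.5764, -0.2672,  0.1836]), 'tool_rot': array([1.799337e+02, 3.240000e-02, 1.013523e+02]), 'qpos': array([ 51.431 ,  21.6474, -36.9534,  87.4182,  13.2521,  75.2934,
        24.4165]), 'grip_width': np.float64(0.0601)}
top
 px [175. 214.] n 186 med [0.6134 0.2549 0.0494] zmax 0.062 rect [607.6 245.1] [50.9 50.3] 46.7
 px [271. 251.] n 302 med [ 0.5162 -0.007   0.0777] zmax 0.139 rect [517.2  -7.3] [42.3 48.3] 1.6
 px [181. 253.] n 222 med [0.5087 0.2349 0.0492] zmax 0.059 rect [508.1 227.9] [53.3 54.6] 9.9
pale
 px [182. 235.] n 1929 med [0.5628 0.2335 0.0122] zmax 0.024 rect [561.5 240.9] [232.4 108.5] 9.7
 px [362. 236.] n 2065 med [ 0.5652 -0.2539  0.008 ] zmax 0.022 rect [ 574.1 -255.5] [235.3  87.1] 13.6
 px [270. 254.] n 752 med [ 0.5113 -0.001   0.0148] zmax 0.024 rect [516.8  -5. ] [99.2 98. ] 26.3
 px [187. 194.] n 94 med [0.6609 0.2183 0.0656] zmax 0.079 rect [661.9 219.8] [25.9 26.6] 54.2
 px [160. 198.] n 96 med [0.6484 0.2887 0.0655] zmax 0.081 rect [649.9 291. ] [27.6 25.9] 47.2
 px [196. 268.] n 100 med [0.4689 0.1853 0.0661] zmax 0.079 rect [469.2
[... 438 characters left out ...]
 med [ 0.5802 -0.2612  0.0094] zmax 0.024 rect [ 574.9 -269.6] [232.7 116.7] 11.2
 px [313. 233.] n 476 med [0.5191 0.0182 0.0161] zmax 0.021 rect [5.167e+02 3.000e-01] [95.1 98.2] 84.3
 px [299. 309.] n 1855 med [0.5643 0.265  0.0132] zmax 0.024 rect [560.  238.3] [229.7 112.2] 9.6
 px [337. 275.] n 108 med [0.4698 0.1929 0.0668] zmax 0.08 rect [469.4 189.2] [27.9 27. ] 86.3
 px [260. 286.] n 112 med [0.6615 0.2255 0.0669] zmax 0.08 rect [661.9 222.8] [25.2 28.4] 1.7
 px [344. 300.] n 126 med [0.4586 0.2629 0.0669] zmax 0.08 rect [456.7 259.6] [29.3 26.6] 41.3
 px [264. 312.] n 125 med [0.6493 0.2967 0.067 ] zmax 0.079 rect [650.5 292.5] [26.1 27.7] 2.0
[ 0.57442992 -0.2746568   0.18248394]
```

View pics/t4.png

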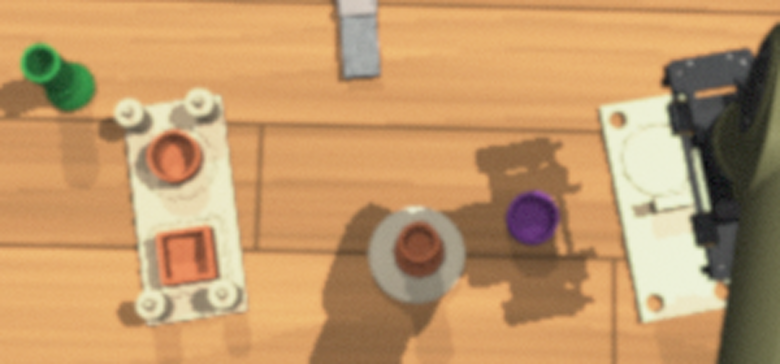

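The bowl and dish are seated (crop 174,157 and 187,256), the stem stands on the bat (418,250), and the tray is empty. I'm descending over the rib.

Call:
{"method": "drive_tool", "body": {"moves": [0,0,1.2,0,45,0,0,2.4,0,45,0,0,3.4,0,45,0,0,3.4,0,45,0,0,3.4,0,45]}}

```text
time_s: 23.88
tool_pos: [0.5775, -0.2661, 0.0487]
tool_rot: [179.9, 0.1, 101.0]
force: [1.1, 0.4, 0.6]
grip_width: 0.0448
grasp_force: 0.0
```

Call:
{"method": "drive_tool", "body": {"moves": [-0.04,0,0.4,0,45,-0.04,0,0.7,0,45,-0.04,0,0.82,0,45,-0.04,0,0.82,0,45]}}

```text
time_s: 24.38
tool_pos: [0.576, -0.2673, 0.0132]
tool_rot: [-180.0, -0.0, 101.0]
force: [0.1, 0.2, 0.5]
grip_width: 0.0448
grasp_force: 0.0
```

Call:
{"method": "drive_tool", "body": {"moves": [0,0,0,0,5,0,0,0,0,5,0,0,0,0,5,0,0,0,0,5,0,0,0,0,5], "squeeze": 45}}

```text
time_s: 25.0
tool_pos: [0.5762, -0.2677, 0.0139]
tool_rot: [-180.0, 0.0, 101.0]
force: [-1.1, -0.1, 1.7]
grip_width: 0.0136
grasp_force: 45.0
```

Call:
{"method": "drive_tool", "body": {"moves": [0,0,-0.3,0,5,0,0,-1,0,5,0,0,-1.9,0,5,0,0,-2.8,0,5,0,0,-3.4,0,5]}}

```text
time_s: 25.62
tool_pos: [0.5767, -0.2673, 0.1517]
tool_rot: [179.9, 0.0, 101.0]
force: [0.7, -0.0, -4.6]
grip_width: 0.0137
grasp_force: 45.0
```

Call:
{"method": "drive_tool", "body": {"moves": [0,0,-0.5,0,5,0,0,-0.7,0,5,0.3,0,-0.7,0,5,1,0.1,-0.7,0,5,2,0.3,-0.7,0,5]}}

```text
time_s: 26.25
tool_pos: [0.5718, -0.1845, 0.1764]
tool_rot: [-179.9, -0.1, 101.0]
force: [0.6, 0.2, -4.2]
grip_width: 0.0138
grasp_force: 45.0
```

Call:
{"method": "drive_tool", "body": {"moves": [1.1,0.2,0,0,5,2.2,0.4,0,0,5,3.3,0.6,0,0,5,4.4,0.75,0,0,5,5.5,0.9,0,0,5]}}

```text
time_s: 26.88
tool_pos: [0.564, 0.0402, 0.1768]
tool_rot: [-179.9, -0.0, 101.2]
force: [-0.4, 0.1, -3.7]
grip_width: 0.0136
grasp_force: 45.0
```

Call:
{"method": "drive_tool", "body": {"moves": [1.1,0.2,0,0,5,2.2,0.4,0,0,5,3.2,0.6,0,0,5,3.8,0.75,0,0,5,4,0.8,0,0,5]}}

```text
time_s: 27.5
tool_pos: [0.5642, 0.2034, 0.1771]
tool_rot: [-179.9, -0.1, 101.4]
force: [0.5, -0.3, -4.9]
grip_width: 0.0137
grasp_force: 45.0
```

Call:
{"method": "drive_tool", "body": {"moves": [0.4,0,0,0.05,5,0.8,0,0,0.1,5,1.03,0,0,0.1,5,1.03,0,0,0.1,5,1.03,0,0,0.1,5]}}

```text
time_s: 28.12
tool_pos: [0.5592, 0.2385, 0.1775]
tool_rot: [-180.0, 0.1, 100.0]
force: [-0.0, 0.2, -4.7]
grip_width: 0.0138
grasp_force: 45.0
```

Call:
{"method": "drive_tool", "body": {"moves": [0,0,0.6,0,5,0,0,1.1,0,5,0,0,1.5,0,5,0,0,1.5,0,5,0,0,1.5,0,5]}}

```text
time_s: 28.75
tool_pos: [0.5594, 0.24, 0.1183]
tool_rot: [179.9, -0.0, 100.0]
force: [0.1, -0.3, -5.0]
grip_width: 0.0138
grasp_force: 45.0
```

```bash
python3 - <<'E'
from h import *
o=env.get_obs();print(o['tool_pos'],o['tool_rot'],o['force'])
for n in('top','side'):
    p,h,P=cloud(n); t,pl=masks(h,P); z=P[...,2]
    print(n);blobs(pl&(z>.09)&(z<.135),P,60)
    cv2.imwrite(f'pics/{n}5.png',cv2.resize(p[155:355,90:340,::-1],None,fx=2.4,fy=2.4,interpolation=2) if n=='top' else cv2.resize(p[180:380,190:440,::-1],None,fx=2.4,fy=2.4,interpolation=2))
print(env.get_obs()['tool_pos'])
E
```

```text
[0.55943133 0.24002372 0.11826306] [ 1.79949913e+02 -1.91851130e-02  1.00030803e+02] [ 0.14425916 -0.32654211 -5.04594481]
top
 px [188. 214.] n 640 med [0.6023 0.2061 0.1124] zmax 0.119 rect [595.7 208.2] [170.8  33. ] 9.9
side
 px [301. 288.] n 2688 med [0.5674 0.26   0.1137] zmax 0.134 rect [558.9 240.1] [230.4 107.6] 10.0
[0.55961048 0.24017427 0.1187024 ]
```

View pics/side5.png

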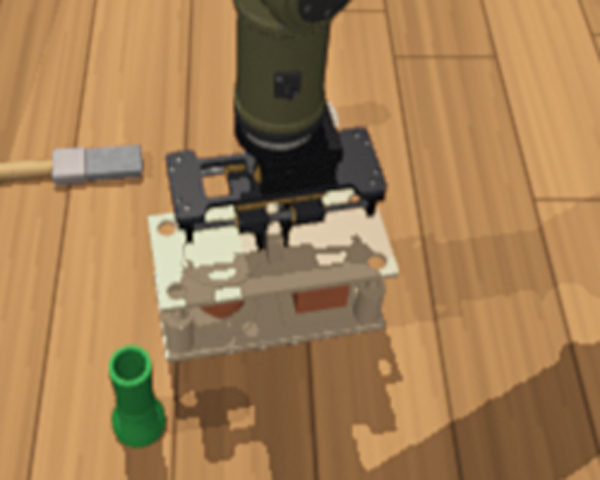

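View pics/top5.png

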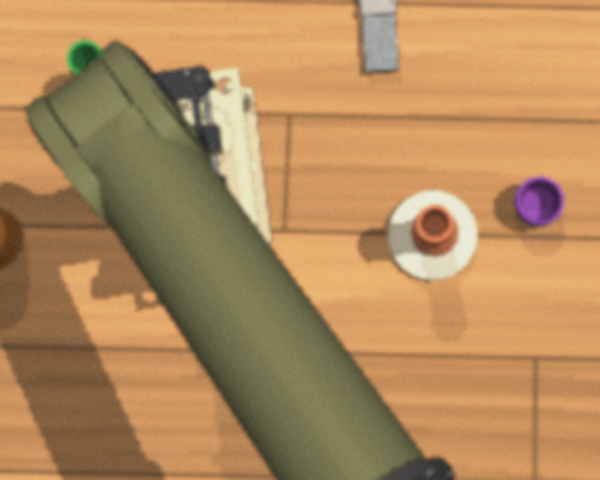

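Side view: the tray hangs level over the posts, about 1 mm from the posts' centre, with yaw matching. I'm lowering it now.

Call:
{"method": "drive_tool", "body": {"moves": [0.02,0,0.3,0,5,0.02,0,0.5,0,5,0.02,0,0.65,0,5,0.02,0,0.75,0,5,0.02,0,0.82,0,5]}}

```text
time_s: 29.48
tool_pos: [0.5589, 0.2406, 0.0847]
tool_rot: [-180.0, -0.0, 100.0]
force: [-0.2, -0.2, -3.3]
grip_width: 0.0135
grasp_force: 45.0
```

Call:
{"method": "drive_tool", "body": {"moves": [0,0,0.03,0,5,0,0,0.06,0,5,0,0,0.09,0,5,0,0,0.11,0,5,0,0,0.11,0,5]}}

```text
time_s: 30.1
tool_pos: [0.5588, 0.2405, 0.0805]
tool_rot: [-180.0, 0.0, 100.0]
force: [-0.9, 0.3, -4.4]
grip_width: 0.0137
grasp_force: 45.0
```

Call:
{"method": "drive_tool", "body": {"moves": [0,0,0.02,0,5,0,0,0.03,0,5,0,0,0.04,0,5,0,0,0.04,0,5]}}

```text
time_s: 30.6
tool_pos: [0.559, 0.2406, 0.0799]
tool_rot: [180.0, 0.0, 100.0]
force: [-4.0, -1.8, 5.1]
grip_width: 0.0137
grasp_force: 45.0
```

Call:
{"method": "drive_tool", "body": {"moves": [0,0,0,0,45,0,0,0,0,45,0,0,0,0,45,0,0,0,0,45,0,0,0,0,45]}}

```text
time_s: 31.22
tool_pos: [0.5589, 0.2405, 0.0788]
tool_rot: [-180.0, 0.0, 100.0]
force: [-0.0, 0.8, -0.3]
grip_width: 0.0445
grasp_force: 0.0
```

Call:
{"method": "drive_tool", "body": {"moves": [0,0,-0.3,0,45,0,0,-0.9,0,45,0,0,-1.9,0,45,0,0,-2.5,0,60,0,0,-2.8,0,70]}}

```text
time_s: 31.85
tool_pos: [0.5596, 0.2411, 0.1933]
tool_rot: [179.8, -0.0, 100.0]
force: [-0.3, -0.1, 0.4]
grip_width: 0.0578
grasp_force: 0.0
```

Call:
{"method": "drive_tool", "body": {"moves": [-1.2,-0.4,0,0,75,-2.5,-0.9,0,0,75,-3.8,-1.4,0,0,75,-5,-1.8,0,0,75,-5.9,-2.1,0,0,75]}}

```text
time_s: 32.48
tool_pos: [0.5164, -0.0093, 0.1907]
tool_rot: [-180.0, 0.1, 99.9]
force: [-0.6, 0.0, -0.2]
grip_width: 0.0752
grasp_force: 0.0
```

Call:
{"method": "drive_tool", "body": {"moves": [0,0,0,0,75,0,0,0,0,75]}}

```text
time_s: 32.72
tool_pos: [0.5171, -0.0057, 0.1908]
tool_rot: [-180.0, -0.0, 100.1]
force: [-1.0, 0.4, 0.3]
grip_width: 0.0749
grasp_force: 0.0
```

```bash
python3 - <<'E'
from h import *
o=env.get_obs();print(o['tool_pos'],o['tool_rot'])
for n in('top','side'):
    p,h,P=cloud(n); t,pl=masks(h,P); z=P[...,2]
    print(n);blobs(t&(z>.02)&(z<.145),P,20);blobs(pl&(z>.062)&(z<.085),P,60);blobs(pl&(z>.1)&(z<.12),P,20)
    k=pl&(z>.066)&(z<.083); q=P[k]; A=np.c_[q[:,:2]-[.56,.24],np.ones(len(q))]
    print('plane',np.linalg.lstsq(A,q[:,2],rcond=None)[0].round(4))
E
```

```text
[ 0.51713851 -0.00570719  0.19084494] [-1.79994665e+02 -3.48988884e-02  1.00059094e+02]
top
 px [177. 233.] n 3429 med [0.5529 0.2377 0.0737] zmax 0.083 rect [559.8 239. ] [231.4 105.6] 9.9
 px [175. 231.] n 106 med [0.5586 0.237  0.1093] zmax 0.116 rect [559.  238.5] [14.5 44.5] 10.8
plane [0.001  0.0034 0.0737]
side
 px [313. 216.] n 508 med [0.5202 0.009  0.0852] zmax 0.139 rect [517.1 -45.9] [137.   46.9] 88.5
 px [301. 292.] n 3520 med [0.564  0.2473 0.075 ] zmax 0.085 rect [558.6 240.6] [230.2 106.9] 9.8
 px [302. 283.] n 112 med [0.5593 0.2446 0.1105] zmax 0.114 rect [558.7 242.1] [14.2 41.7] 9.8
plane [ 0.0026 -0.0064  0.075 ]
```

The tray is level, its top at 0.074, and centred. Next, the stem.

Call:
{"method": "drive_tool", "body": {"moves": [0,0,0.9,0,75,0,0,1.7,0,75,0,0,2.3,0,75,0,0,2.47,0,75,0,0,2.47,0,75]}}

```text
time_s: 33.45
tool_pos: [0.5174, -0.0056, 0.0923]
tool_rot: [-180.0, -0.0, 100.1]
force: [0.9, -1.1, 1.3]
grip_width: 0.0746
grasp_force: 0.0
```

Call:
{"method": "drive_tool", "body": {"moves": [0,0,0,0,30,0,0,0,0,30,0,0,0,0,30,0,0,0,0,30,0,0,0,0,30], "squeeze": 15}}

```text
time_s: 34.08
tool_pos: [0.5178, -0.0064, 0.0924]
tool_rot: [179.9, 0.0, 100.0]
force: [1.9, 0.5, 0.5]
grip_width: 0.0389
grasp_force: 15.0
```

Call:
{"method": "drive_tool", "body": {"moves": [0,0,-0.4,0,30,0,0,-1.2,0,30,0,0,-2.1,0,30,0,0,-3,0,30,0,0,-3.4,0,30]}}

```text
time_s: 34.7
tool_pos: [0.5179, -0.0063, 0.2305]
tool_rot: [179.9, 0.1, 100.0]
force: [0.8, 0.1, -4.2]
grip_width: 0.0386
grasp_force: 15.0
```

Call:
{"method": "drive_tool", "body": {"moves": [0.9,0.5,0,0,30,2.3,1.3,0,0,30,3.8,2.2,0,0,30,5.1,2.9,0,0,30,5.88,3.34,0,0,30]}}

```text
time_s: 35.33
tool_pos: [0.6071, 0.2516, 0.2267]
tool_rot: [-179.8, -0.1, 100.2]
force: [0.1, 0.7, -2.6]
grip_width: 0.0386
grasp_force: 15.0
```

Call:
{"method": "drive_tool", "body": {"moves": [0,0,0,0,30,0,0,0.6,0,30,0,0,1.2,0,30,0,0,1.6,0,30,0,0,1.6,0,30]}}

```text
time_s: 35.95
tool_pos: [0.607, 0.2468, 0.1624]
tool_rot: [-179.8, 0.1, 100.0]
force: [-0.1, 0.6, -2.4]
grip_width: 0.0388
grasp_force: 15.0
```

Call:
{"method": "drive_tool", "body": {"moves": [0.03,0.03,0.1,0,30,0.03,0.03,0.18,0,30,0.03,0.03,0.22,0,30,0.03,0.03,0.25,0,30,0.03,0.03,0.25,0,30]}}

```text
time_s: 36.58
tool_pos: [0.6088, 0.2498, 0.1541]
tool_rot: [-180.0, 0.0, 100.0]
force: [-0.1, -1.1, -3.8]
grip_width: 0.039
grasp_force: 15.0
```

Call:
{"method": "drive_tool", "body": {"moves": [0,0,0.02,0,30,0,0,0.04,0,30,0,0,0.05,0,30,0,0,0.06,0,30,0,0,0.06,0,30]}}

```text
time_s: 37.2
tool_pos: [0.609, 0.2503, 0.1525]
tool_rot: [179.9, -0.0, 100.0]
force: [-1.6, 0.4, 2.4]
grip_width: 0.0388
grasp_force: 15.0
```

Call:
{"method": "drive_tool", "body": {"moves": [0,0,0.015,0,30,0,0,0.015,0,70,0,0,0.015,0,70,0,0,0.015,0,70,0,0,0.015,0,70]}}

```text
time_s: 37.83
tool_pos: [0.6088, 0.2495, 0.1508]
tool_rot: [-180.0, 0.0, 100.0]
force: [0.2, -0.2, 0.5]
grip_width: 0.0673
grasp_force: 0.0
```

Call:
{"method": "drive_tool", "body": {"moves": [0,0,-0.3,0,75,0,0,-0.9,0,75,0,0,-1.9,0,75,0,0,-2.6,0,75,0,0,-2.8,0,75]}}

```text
time_s: 38.45
tool_pos: [0.6096, 0.2506, 0.266]
tool_rot: [179.8, -0.1, 100.0]
force: [0.5, -0.1, 0.3]
grip_width: 0.0752
grasp_force: 0.0
```

Call:
{"method": "drive_tool", "body": {"moves": [-1,0,0,0,75,-2.3,0,0,0,75,-3.6,0,0,0,75,-4.8,0,0,0,75,-5.5,0,0,0,75]}}

```text
time_s: 39.08
tool_pos: [0.6472, 0.029, 0.2619]
tool_rot: [-179.9, 0.1, 99.8]
force: [0.7, 1.0, -0.2]
grip_width: 0.0751
grasp_force: 0.0
```

Call:
{"method": "drive_tool", "body": {"moves": [0,0,0,0,75,0,0,0,0,75,0,0,0,0,75,0,0,0,0,75,0,0,0,0,75]}}

```text
time_s: 39.7
tool_pos: [0.6471, 0.0339, 0.2632]
tool_rot: [180.0, 0.0, 100.1]
force: [-0.7, -0.1, -0.6]
grip_width: 0.0748
grasp_force: 0.0
```

```bash
python3 - <<'E'
from h import *
o=env.get_obs();print(o['tool_pos'],o['time_s'])
for n in('top','side'):
    p,h,P=cloud(n); t,pl=masks(h,P); z=P[...,2]
    print(n);blobs(t&(z>.02)&(z<.22),P,20);blobs(t&(z>.184)&(z<.21),P,20);blobs(pl&(z>.062)&(z<.085),P,60)
    if n=='side': cv2.imwrite('pics/s6.png',cv2.resize(p[180:380,190:440,::-1],None,fx=2.4,fy=2.4,interpolation=2))
E
```

```text
[0.64705992 0.0338856  0.26318814] 39.7
top
 px [168. 210.] n 433 med [0.6058 0.2493 0.1415] zmax 0.197 rect [605.8 251.9] [43.  48.4] 22.5
 px [163. 206.] n 100 med [0.6072 0.2529 0.1926] zmax 0.197 rect [608.7 254.1] [37.1 35.5] 80.1
 px [178. 237.] n 2947 med [0.5377 0.2302 0.0738] zmax 0.085 rect [559.8 238.9] [231.6 104.9] 9.9
side
 px [281. 284.] n 725 med [0.6089 0.2697 0.1453] zmax 0.197 rect [608.2 261.2] [50.1 44.2] 1.1
 px [281. 269.] n 144 med [0.6087 0.2626 0.1929] zmax 0.197 rect [608.7 257.5] [35.1 36.8] 1.0
 px [305. 292.] n 2937 med [0.5378 0.2486 0.0751] zmax 0.085 rect [558.3 241.2] [230.4 107. ] 10.2
```

View pics/s6.png

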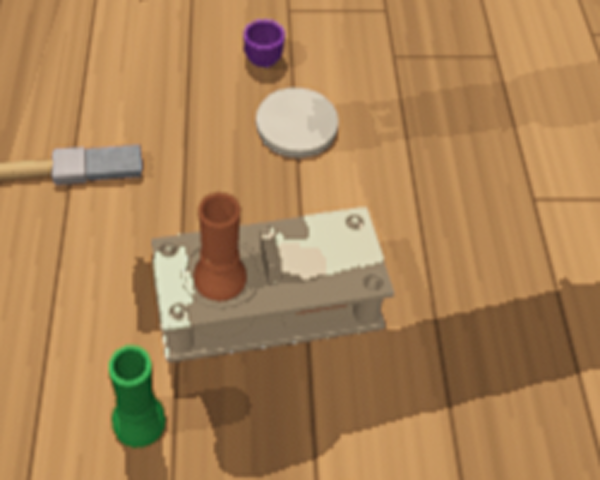

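The stem stands on the tray, but its rim reads about 5 mm off in y. Before handing in I'll check tilt and seat position with a cylinder-axis fit.

```bash
python3 - <<'E'
from h import *
from scipy.optimize import least_squares
for n in('top','side'):
    p,h,P=cloud(n); t,pl=masks(h,P); z=P[...,2]
    q=P[t&(z>.126)&(z<.19)&(abs(P[...,0]-.609)<.04)&(abs(P[...,1]-.25)<.04)]
    f=lambda a:np.hypot(q[:,0]-a[0]-a[2]*(q[:,2]-.134),q[:,1]-a[1]-a[3]*(q[:,2]-.134))-.019
    r=least_squares(f,[.609,.25,0,0],loss='soft_l1',f_scale=.002); print(n,len(q),r.x.round(4),np.median(abs(r.fun)).round(4))
    q=P[t&(z>.079)&(z<.088)]
    g=lambda a:np.hypot(q[:,0]-a[0],q[:,1]-a[1])-.0265
    r=least_squares(g,[.609,.25],loss='soft_l1',f_scale=.002); print(' foot',len(q),r.x.round(4),np.median(abs(r.fun)).round(4), q.min(0).round(3),q.max(0).round(3))
    if n=='top':cv2.imwrite('pics/t7.png',cv2.resize(p[175:295,120:230,::-1],None,fx=4.5,fy=4.5,interpolation=2))
E
```

```text
top 201 [0.6075 0.2466 0.0163 0.1006] 0.0025
 foot 57 [0.613 0.256] 0.0018 [0.584 0.228 0.08 ] [0.632 0.278 0.088]
side 330 [ 0.6093  0.254  -0.008   0.0856] 0.0015
 foot 94 [0.609 0.254] 0.0015 [0.583 0.246 0.079] [0.633 0.283 0.088]
```

View pics/t7.png

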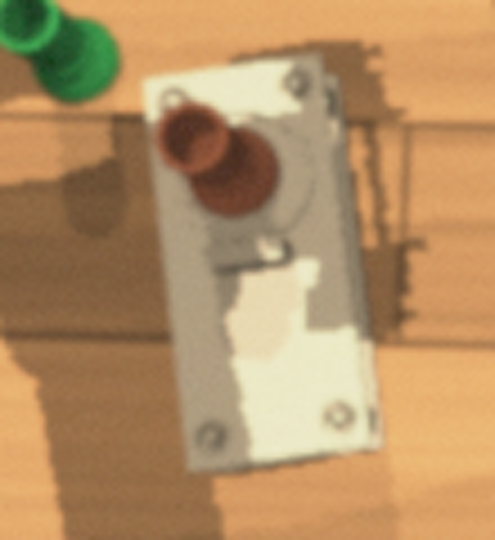

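```bash
python3 - <<'E'
from h import *
import h as H
from scipy.optimize import least_squares
real=env.read_camera
def run(n,read,x0,zb,tag):
    class E: read_camera=staticmethod(read); camera_model=staticmethod(env.camera_model)
    H.env=E; p,hh,P=cloud(n); t,pl=masks(hh,P); z=P[...,2]
    near=t&(abs(P[...,0]-x0[0])<.045)&(abs(P[...,1]-x0[1])<.045)
    q=P[near&(z>zb+.052)&(z<zb+.116)]
    f=lambda a:np.hypot(q[:,0]-a[0]-a[2]*(q[:,2]-zb-.06),q[:,1]-a[1]-a[3]*(q[:,2]-zb-.06))-.019
    r=least_squares(f,[*x0,0,0],loss='soft_l1',f_scale=.002)
    q=P[near&(z>zb+.005)&(z<zb+.014)]
    g=lambda a:np.hypot(q[:,0]-a[0],q[:,1]-a[1])-.0265
    s=least_squares(g,x0,loss='soft_l1',f_scale=.002)
    v,u=np.where(near&(z>zb+.112)&(z<zb+.13)); w,k=np.where(near&(z>zb+.004)&(z<zb+.014))
    print(tag,n,r.x.round(4),'foot',s.x.round(4),'zmed top',np.nanmedian(z[v,u]).round(4),'px rim',u.mean().round(1),v.mean().round(1),'foot',(k.min()+k.max())/2,w.max())
for n in('top','side'):
    run(n,lambda m:(cv2.imread(f'pics/{m}0.png')[...,::-1].copy(),np.load(f'{m}0.npy')),[.605,.249],.012,'init')
    run(n,real,[.609,.25],.074,'now')
E
```

```text
init top [0.5976 0.2434 0.1335 0.0594] foot [0.6089 0.2504] zmed top 0.1302 px rim 170.0 211.7 foot 175.5 227
now top [0.6026 0.25   0.1335 0.0244] foot [0.6116 0.2566] zmed top 0.1929 px rim 162.6 205.9 foot 171.5 222
init side [ 0.6048  0.2479 -0.0131  0.0864] foot [0.6045 0.2472] zmed top 0.1318 px rim 283.1 281.4 foot 283.5 315
now side [0.6089 0.2541 0.0055 0.0839] foot [0.6089 0.2535] zmed top 0.1931 px rim 280.9 268.7 foot 281.5 304
```

The tilt readings match the known-upright start, the rise is 62 mm as it should be, and the stem is 4–6 mm off the seat's axis, within the 12 mm limit. Everything is released, so I'm handing in.

```bash
python3 -c "
from cell import env
print(env.sign_off())"
```

```text
the job is handed in; nothing more can be done
None
```

The job is handed in, though sign-off returned no verdict: the bowl and dish are in the base's seats, the tray is level on the four posts, and the stem stands upright in the tray's round seat, 4–6 mm off its axis (limit 12 mm).

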